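Load the kiosk's spice mill and hold its lid at the half-way pulse mark

ROBOT

A 6-joint arm with a two-finger parallel gripper is mounted at the origin on the work surface. World frame = base frame: x ahead of the robot, y to its left, z up, the work surface at z = 0. Lengths are in m, angles in rad, forces in N, time in s.
With the tool pointing down it reaches from about 0.35 to 0.975 m from the base axis. Payload 7.1 kg.
Tool frame: the origin (TCP) lies midway between the tips of the shut fingers; the grasp point (between the pads) lies 19 mm behind it; z points along the fingers, x is the direction in which the jaws open and shut, and the axes are right-handed (so a half turn about z gives the same grasp; the last joint's range is limited). The gripper opens to 88 mm and grips with 3 to 60 N. Pads are 20 mm wide; open, the fingers measure 115 mm over their backs; the gripper's body (75 mm by 178 mm) begins 61 mm behind the grasp point.
Start: joints at [-1.367, 0.423, 1.63, -0, 1.089, -0.019], TCP at [0.138, -0.61, 0.223] pointing down, gripper open.
Joint ranges: [-3, 3], [-0.9, 2.11], [0.09, 2.58], [-1.31, 4.45], [0.11, 2.69], [-2.54, 2.54]. Speed limits (rad/s): [2.39, 2.39, 3.01, 3.14, 3.14, 3.14].

INTERFACE

Orientations are given as a rotation vector (axis times angle).
In Python, from plant import * gives the robot as it stands.
- The arm moves only by the tool carry_out, never from a script. Its argument "targets" is a list of rows, each a list of 5 numbers: the shift along the tool's x, y, z in cm, then the turn about the tool's z in rad, then the closure, from -1 (fully open) to 1 (shut), so that 0 is half open. A call has 1 to 20 rows; each row is the pose to reach, as a shift and turn from the pose commanded when the call began, along the tool's axes at that moment; what a row does not reach only later rows make up. A row lasts 1/8 s, in which the tool goes at most 62.5 mm and 10.7 degrees, less where a joint would pass 70% of its speed; a pose out of reach is approached as far as the arm can. A call with a gripper value outside its range is refused whole. The fingers move at their own pace and stop on an object; "force" is the grip in N (left out, the last holds). Time passes only in rows, so rows that repeat a pose let the fingers close. It gives the time, the measured TCP pose, the force and the opening at its end, in the units of the state.
- state(): the state, without advancing time (a new reading comes with each control period).
- grab_frame(name): name is "side" or "top"; returns a dict with "img" (400x640x3 uint8, red, green, blue), "depth" (400x640 float32, m along the optical axis (not along the pixel's ray), 0 where there is no reading), "mtx" (3x3 intrinsics, pixels), "R" (3x3) and "t" (3): a world point X has camera coordinates R X + t. Camera axes: x right, y down, z forward; pixel columns grow to the right and rows downward; lengths in m; the calibration is good to about 2 mm. A picture is of the moment at which its call begins.
- finish_job(): hands the job in, once; it reports no verdict.
The state is a dict: "clock": time; "qpos": joint angles; "joint_vel": joint speeds; "joint_efforts": joint torques, N m; "ee_pos": TCP position; "ee_rot": TCP orientation; "contact_force": force on the tool from outside, world axes, zero at the start; "ft_torque": the same for the moment, N m; "gripper_width": finger opening in m.
Only numpy, scipy, OpenCV 4.12 (cv2) and the standard library are available. Lean on these libraries where they do the work, as an engineer would, in place of code of your own. Each camera call takes 0.05 s, during which the arm holds its last target. There are 200 camera calls.

TASK

Get the spice mill ready: stand the short steel cup upright in the mill's open drawer, let go of it and slide the drawer fully shut. Then drop the lid with the two lugs straight down through the gaps of the collar on top of the mill until it sits on the bottom, and turn it clockwise (seen from above) about 34 degrees, half of the way to its lock, where the ends of its bar meet the long marks on the rim; never turn it so far that the lock clicks. A spring turns the lid back when it is let go, so finish while still gripping its bar and holding it at the half-way mark, with everything else on the counter left where it stands.

Things in the scene. Friction and masses are not known exactly. Their poses are not given: they have to be found in the camera images.
- cup_center (a point): Short open steel cup, upright: 52 mm across at its rim and narrower below, 50 mm tall, wall 3 mm, about 90 g. The point is on its axis half-way up (25 mm above its underside). Another steel cup on the counter is taller (90 mm) and does not belong in the drawer.
- lid_bar (a point): Upright grip bar on top of the mill's lid: 56 mm long (along x), 14 mm thick (y), 33 mm high, grey plastic. The point is on the lid's axis inside the bar, 36 mm above the lid's underside, 18 mm above the top of the disc and 15 mm below the bar's top. Axes are the lid's, z up; a half turn makes no difference. Bar, disc and lugs are one rigid piece.
- mill_mouth (a point): Centre of the collar on top of the mill, level with its rim, 118 mm above the counter. x points to the mill's back, z up. Collar 106 mm across, opening 79 mm, with two gaps 20 mm wide on the x axis (front and back) for the lugs. The rim is 5 mm thick. Two long marks on the rim lie 34 degrees clockwise of the gaps, two short ones 65 degrees (lock).
- ring (a joint): Spring-loaded ring in the collar that the lugs push round, rad, 0 at rest, growing clockwise. The lid meets it after turning about 0.08 rad from the middle of the gaps, so the lid's turn is about this value plus 0.08. Its spring resists with about 0.04 N m at 0 and 0.08 N m half-way and turns a released lid back. Half-way is about 0.52; the lock clicks at 1.05.
- drawer_floor (a point): Middle of the drawer's inner floor (its upper face, 12 mm above the counter). Axes as the mill's. The inside is 73 mm long (x) and 76 mm wide (y); side and rear walls rise 12 mm above this floor, the front panel (7 mm thick, 88 mm wide) 57 mm. Shut, there are 60 mm of height above this floor.
- drawer_pull (a point): Middle of the drawer's bar pull: a level round steel bar 10 mm thick and 62 mm long along the mill's y, 48 mm above the counter and 26 mm in front of the drawer's front panel. Pushed along the mill's +x it shuts the drawer.
- drawer (a joint): How far the drawer is out, m: 0 fully shut, up to 0.09; it slides along the mill's x axis with about 1.2 N of friction and starts 70 to 88 mm out.
- tall_cup: Bystander: open steel cup 68 mm across, 90 mm tall. Origin under its centre.
- spice_jar: Bystander: glass jar with black cap, 60 mm across, 85 mm tall. Origin under its centre.
- tape_roll: Bystander: ring of brown card 90 mm across, 24 mm high, lying flat. Origin under its centre.
- jar_lid: Bystander: round grey lid without lugs, 72 mm across, with a small round knob, 26 mm high in all. Origin under its centre.
- lid_under (a point): Centre of the lid's underside, same axes. The lid (about 110 g) is a grey disc 74 mm across and 18 mm thick with two opposite lugs at its underside on its x axis (in line with the bar), 15 mm wide, 6 mm thick, reaching to 46 mm from the axis. It starts flat on the counter, bar up.
- collar_floor (a point): Centre of the floor inside the collar, 14 mm below its rim; the lid's underside rests on it when home. The lugs pass the gaps when the lid's x axis is on the mill's x axis to within 3 degrees; the channel below the rim is 9 mm high and 98 mm across, and there the lid turns clockwise only, its lugs under the rim.
- mill_roof (a point): Centre of the flat top of the mill's grey body, which is 150 mm deep (x), 114 mm wide (y) and 84 mm high, fixed to the counter; the collar stands on it, its axis 5 mm behind this point. The drawer comes out of the body towards -x.
Not all that is in view belongs to the job. Leave any green, purple or yellow look-alike of the part that bears cup_center alone.

How it is judged:
On the way, in this order (a step that is already met when the one before it is completed fails the run):
1. the cup stands upright on the drawer's floor, let go, the drawer still out (z of cup_center in the frame of drawer_floor between 0.021 and 0.029 m and horizontal distance between cup_center and drawer_floor below 0.02 m and angle between cup_center's own z axis and vertical below 0.1 rad and contact force between the fingers and cup below 0.05 N and value of joint drawer above 0.02 m), for 0.2 s.
2. the drawer is shut (value of joint drawer below 0.005 m), for 0.1 s.
3. the lid sits on the bottom of the collar, not yet turned (horizontal distance between lid_bar and mill_mouth below 0.005 m and z of lid_bar in the frame of mill_mouth below 0.0245 m and angle between lid_bar's own z axis and vertical below 0.08 rad and value of joint ring below 0.25 rad), for 0.1 s.
At the end, for the whole second after the job is handed in: The robot still grips the lid (more than 1 N), which sits level in the collar (within 5 mm of its axis, within 4 mm of the floor), at rest, turned 25 to 43.5 degrees clockwise from the gaps with the spring ring pushed round; the drawer is shut to within 6 mm with the cup upright on its floor (angle between the x axis of lid_bar and the x axis of mill_mouth, either way round between 0.44 and 0.76 rad and value of joint ring between 0.3 and 0.8 rad and velocity of joint ring between -0.1 and 0.1 rad/s and horizontal distance between lid_bar and mill_mouth below 0.005 m and z of lid_bar in the frame of mill_mouth below 0.026 m and angle between lid_bar's own z axis and vertical below 0.08 rad and contact force between the fingers and lid above 1 N and value of joint drawer below 0.006 m and horizontal distance between cup_center and drawer_floor below 0.02 m and angle between cup_center's own z axis and vertical below 0.1 rad and z of cup_center in the frame of drawer_floor between 0.021 and 0.029 m); the arm keeps its last pose, push and grip.
It fails at once if the lid was turned until the lock clicked (65 degrees) (value of joint ring above 1.05 rad).
It fails at once if a bystander was pushed more than 30 mm or knocked over (distance of any of tall_cup, spice_jar, tape_roll, jar_lid from where it was at the start of the episode above 0.03 m or angle between any of tall_cup, spice_jar's own z axis and vertical above 0.5 rad).
It also fails if it takes over 67 s, if anything falls off the work surface, if the arm or the gripper's body presses on something with over 40 N, if the wrist force passes 120 N, or if a joint passes its speed limit or range.

## Working session

There is one attempt and no reset: what is moved stays moved. The work goes in short steps, Python scripts to look and compute and a tool call to move; the robot and the scene stay as the last step left them, time stands still between calls to the robot, and variables do not carry over. Pictures are saved under pics/ and viewed, about 8 in all and at most 12, crops included, and the job is handed in when it is done.

Besides the shell and the picture viewer there is one more tool, called after "Call:" by a JSON object that holds its "name" and its "arguments". carry_out: Moves the arm, as the interface text tells. Its arguments: {"type":"object","properties":{"targets":{"type":"array","items":{"type":"array","items":{"type":"number"}}},"force":{"type":"number"}},"required":["targets"]}

```bash
mkdir -p pics; ls; python3 - <<'E'
from plant import *
import cv2, numpy as np
s=state(); print({k:np.round(v,3) for k,v in s.items()})
for n in ("top","side"):
    f=grab_frame(n); cv2.imwrite(f"pics/{n}0.png",f["img"][:,:,::-1]); np.savez(f"pics/{n}0.npz",**f)
    print(n,np.round(f["mtx"],1).tolist(),np.round(f["R"],3).tolist(),np.round(f["t"],3), "cam",np.round(-f["R"].T@f["t"],3))
E
```

```text
pics
{'clock': np.float64(0.0), 'qpos': array([-1.367,  0.424,  1.631,  0.   ,  1.089, -0.019]), 'joint_vel': array([ 0.002, -0.001, -0.   ,  0.002, -0.001,  0.   ]), 'joint_efforts': array([-0.0000e+00, -5.4462e+01, -2.7366e+01,  6.4000e-02,  2.3000e-02,
       -0.0000e+00]), 'ee_pos': array([ 0.138, -0.609,  0.222]), 'ee_rot': array([-2.454e+00,  1.960e+00,  2.000e-03]), 'contact_force': array([-0.123, -0.711,  0.363]), 'ft_torque': array([ 0.021, -0.02 , -0.016]), 'gripper_width': np.float64(0.088)}
top [[496.6, 0.0, 314.5], [0.0, 496.6, 195.2], [0.0, 0.0, 1.0]] [[-0.001, -1.0, 0.002], [-0.999, 0.0, -0.052], [0.052, -0.002, -0.999]] [0.026 0.532 1.114] cam [0.474 0.028 1.139]
side [[436.2, 0.0, 323.1], [0.0, 436.2, 201.9], [0.0, 0.0, 1.0]] [[0.942, -0.336, -0.024], [-0.188, -0.463, -0.866], [0.28, 0.82, -0.499]] [-0.494  0.199  0.824] cam [ 0.272 -0.749  0.572]
```

View pics/top0.png

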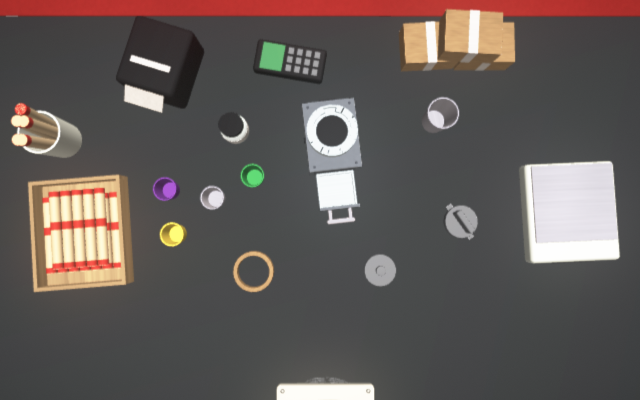

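View pics/side0.png

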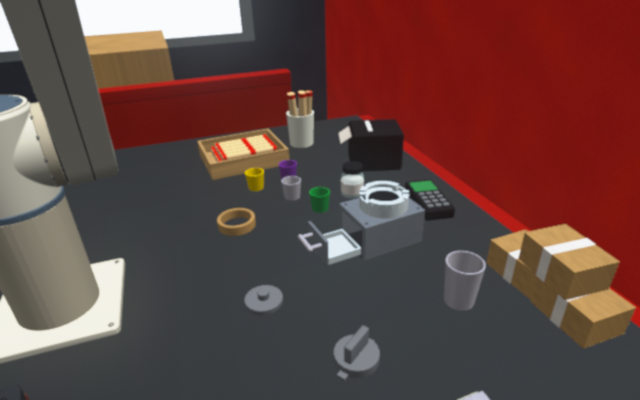

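Top view:
- Silver short cup at (212,198). It could be confused with the purple (165,189), yellow (173,234) and green (252,175) cups and the tall steel cup (441,114). I choose (212,198).
- Lid with bar and lugs at (461,221). The jar lid with the round knob is at (380,270).
- Mill collar at (332,130), drawer at (338,190), pull at (341,220).

Next I measure with depth.

```bash
cat > h.py <<'E'
import numpy as np, cv2
def cloud(f):
    K,R,t,d=f["mtx"],f["R"],f["t"],f["depth"]
    v,u=np.mgrid[:d.shape[0],:d.shape[1]]
    P=np.stack([(u-K[0,2])/K[0,0]*d,(v-K[1,2])/K[1,1]*d,d],-1)
    W=(P-t)@R; W[d==0]=np.nan; return W
def ray(f,u,v,z):
    r=f["R"].T@np.linalg.solve(f["mtx"],[u,v,1.]); c=-f["R"].T@f["t"]
    return c+r*(z-c[2])/r[2]
def proj(f,X):
    p=f["mtx"]@(f["R"]@np.asarray(X)+f["t"]); return p[:2]/p[2]
def sel(W,box,z0,z1):
    x0,x1,y0,y1=box
    with np.errstate(invalid='ignore'):
        return (W[...,0]>x0)&(W[...,0]<x1)&(W[...,1]>y0)&(W[...,1]<y1)&(W[...,2]>z0)&(W[...,2]<z1)
def circ(p):
    A=np.c_[2*p,np.ones(len(p))]; s=np.linalg.lstsq(A,(p**2).sum(1),rcond=None)[0]
    return s[:2],np.sqrt(s[2]+s[:2]@s[:2])
E
python3 - <<'E'
from h import *
T=np.load("pics/top0.npz"); W=cloud(T)
def z(u,v): print((u,v),np.round(W[v,u],3))
for q in [(212,198),(461,221),(310,110),(338,190),(341,220),(250,330),(380,270),(441,114)]: z(*q)
def rect(box,z0,z1,n):
    m=sel(W,box,z0,z1); P=W[m]; 
    r=cv2.minAreaRect(P[:,:2].astype(np.float32)); 
    print(n,m.sum(),"c",np.round(r[0],4),"sz",np.round(r[1],4),"ang",round(r[2],2),"mean",np.round(P.mean(0),4),"zmed",round(np.median(P[:,2]),4)); return P
def near(u,v,h,r=.06):
    c=ray(T,u,v,h); return (c[0]-r,c[0]+r,c[1]-r,c[1]+r)
P=rect(near(212,198,.05,.04),.042,.06,"cup rim"); print(circ(P[:,:2]))
rect(near(461,221,.03),.040,.06,"bar"); P=rect(near(461,221,.02),.012,.024,"disc")
rect(near(461,221,.02),.003,.03,"disc+lug")
rect(near(332,135,.09,.12),.076,.092,"roof")
P=rect(near(332,130,.118,.08),.110,.126,"collar"); print(circ(P[:,:2]))
rect(near(338,190,.03,.07),.058,.074,"panel top")
rect(near(341,220,.05,.05),.035,.056,"pull")
E
python3 - <<'E'
import cv2
i=cv2.imread("pics/top0.png"); a=cv2.resize(i[90:240,280:380],None,fx=4,fy=4,interpolation=3); b=cv2.resize(i[165:240,145:245],None,fx=4,fy=4,interpolation=3); c=cv2.resize(i[183:258,420:520],None,fx=4,fy=4,interpolation=3)
import numpy as np; cv2.imwrite("pics/crop1.png",np.hstack([a,np.vstack([b,c])]))
E
```

```text
(212, 198) [0.526 0.26  0.003]
(461, 221) [ 0.473 -0.297  0.047]
(310, 110) [0.712 0.035 0.082]
(338, 190) [ 0.544 -0.028  0.012]
(341, 220) [ 0.476 -0.033  0.05 ]
(250, 330) [ 0.226  0.172 -0.003]
(380, 270) [ 0.364 -0.121  0.025]
(441, 114) [ 0.719 -0.266  0.007]
cup rim 123 c [0.5254 0.2518] sz [0.0505 0.0501] ang 48.14 mean [0.5249 0.2532 0.0482] zmed 0.0483
(array([0.52488766, 0.25078255]), np.float64(0.023837844868085812))
bar 181 c [ 0.4719 -0.3053] sz [0.0554 0.0151] ang 32.76 mean [ 0.4718 -0.3046  0.0486] zmed 0.0489
disc 589 c [ 0.4723 -0.3054] sz [0.0702 0.0739] ang 0.12 mean [ 0.4719 -0.3023  0.0169] zmed 0.0167
disc+lug 732 c [ 0.4737 -0.3048] sz [0.1186 0.1187] ang 88.88 mean [ 0.4724 -0.301   0.0154] zmed 0.0164
roof 1599 c [ 0.6579 -0.0111] sz [0.1507 0.1141] ang 6.46 mean [ 0.6438 -0.01    0.0831] zmed 0.0831
collar 825 c [ 0.6632 -0.011 ] sz [0.106  0.1042] ang 0.28 mean [ 0.6627 -0.0105  0.1166] zmed 0.1168
(array([ 0.66257233, -0.01039499]), np.float64(0.0470609911386013))
panel top 138 c [ 0.5473 -0.0157] sz [0.0999 0.109 ] ang 0.74 mean [ 0.5087 -0.0263  0.0674] zmed 0.0676
pull 202 c [ 0.485  -0.0265] sz [0.0345 0.0819] ang 3.0 mean [ 0.4807 -0.0306  0.0503] zmed 0.0505
```

View pics/crop1.png

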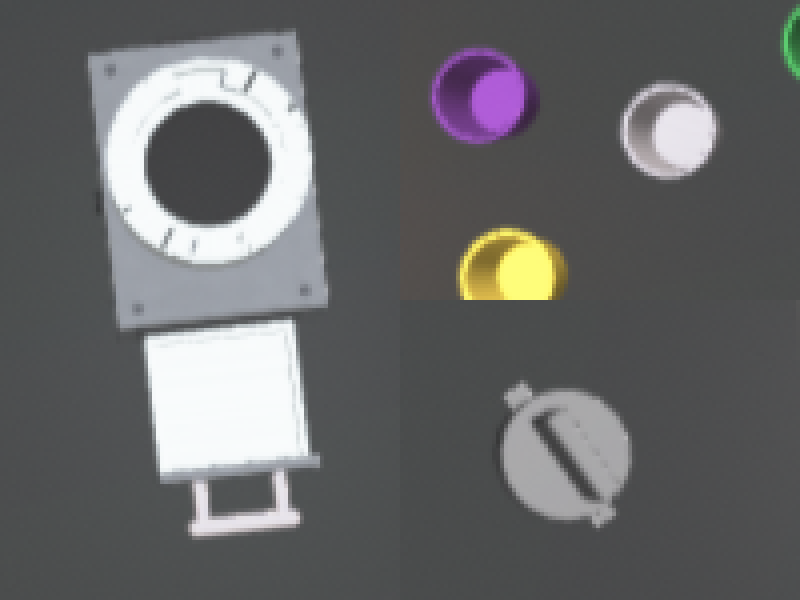

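The crop shows the plain steel short cup at (212,198), and the lid with lugs and an upright bar running about 33° from +x towards +y. The sizes match: roof 151×114, collar 106, bar 55×15, cup 50. Next are the drawer in the mill frame and the moves.

```bash
cat >> h.py <<'E'
from scipy.spatial.transform import Rotation as Ro
def go(pos,yaw_deg,cur,rotv):
    """shift cm in tool axes, turn rad about tool z, to bring TCP to world pos, tool-x yaw"""
    R=Ro.from_rotvec(rotv).as_matrix(); d=R.T@(np.array(pos)-cur)*100
    y=np.degrees(np.arctan2(R[1,0],R[0,0])); t=-((yaw_deg-y+180)%360-180)
    print("to",pos,yaw_deg,"-> shift",np.round(d,2),"turn",round(np.radians(t),3),"yaw now",round(y,2),"tilt",np.round(R[:,2],3))
E
python3 - <<'E'
from h import *
from plant import *
T=np.load("pics/top0.npz"); W=cloud(T)
a=np.radians(6.46); ex=np.array([np.cos(a),np.sin(a)]); ey=np.array([-ex[1],ex[0]])
c=np.array([.6579,-.0111]); M=np.full(W.shape,np.nan); M[...,0]=(W[...,:2]-c)@ex; M[...,1]=(W[...,:2]-c)@ey; M[...,2]=W[...,2]
def st(n,box,z0,z1):
    P=M[sel(M,box,z0,z1)]; print(n,len(P),"x",np.round(np.percentile(P[:,0],[0,2,50,98,100]),4),"y",np.round(np.percentile(P[:,1],[0,2,50,98,100]),4),"z",round(np.median(P[:,2]),4))
st("pull+posts",(-.25,-.12,-.06,.06),.040,.056)
st("panel",(-.2,-.09,-.06,.06),.062,.074)
st("floor",(-.16,-.07,-.06,.06),.006,.018)
st("sidewalls",(-.16,-.07,-.06,.06),.020,.03)
st("roof",(-.2,.2,-.1,.1),.078,.09)
s=state()
p0=np.array([.138,-.61,.223])
go([.45,-.25,.223],-83.5,p0,s["ee_rot"]); go([.5252,.2515,.223],-83.5,p0,s["ee_rot"]); go([.5252,.2515,.1],-83.5,p0,s["ee_rot"]); go([.5252,.2515,.022],-83.5,p0,s["ee_rot"])
S=np.load("pics/side0.npz"); V=cloud(S)
for n,b,z0,z1 in [("cup",(.48,.57,.2,.3),.042,.058),("bar",(.42,.53,-.36,-.25),.042,.056)]:
    P=V[sel(V,b,z0,z1)]; r=cv2.minAreaRect(P[:,:2].astype(np.float32)); print(n,len(P),np.round(r[0],4),np.round(r[1],4),r[2],circ(P[:,:2]))
E
```

```text
pull+posts 199 x [-0.1898 -0.1895 -0.1819 -0.1588 -0.1587] y [-0.0377 -0.0292  0.0009  0.0283  0.0425] z 0.0506
panel 129 x [-0.1588 -0.1587 -0.1554 -0.152  -0.1518] y [-0.0424 -0.0404  0.001   0.0411  0.0426] z 0.0677
floor 1068 x [-0.1589 -0.1491 -0.1143 -0.079  -0.0719] y [-0.0548 -0.0373 -0.0002  0.0369  0.0584] z 0.0113
sidewalls 181 x [-0.1588 -0.1496 -0.095  -0.0748 -0.0708] y [-0.0449 -0.0416 -0.0034  0.0429  0.0553] z 0.0232
roof 1579 x [-0.0753 -0.0741 -0.0422  0.0736  0.0753] y [-0.057  -0.0555  0.0054  0.0561  0.057 ] z 0.0831
to [0.45, -0.25, 0.223] -83.5 -> shift [-28.21 -38.38   0.04] turn 0.109 yaw now -77.23 tilt [-0.     0.001 -1.   ]
to [0.5252, 0.2515, 0.223] -83.5 -> shift [-75.46 -56.8    0.11] turn 0.109 yaw now -77.23 tilt [-0.     0.001 -1.   ]
to [0.5252, 0.2515, 0.1] -83.5 -> shift [-75.45 -56.8   12.41] turn 0.109 yaw now -77.23 tilt [-0.     0.001 -1.   ]
to [0.5252, 0.2515, 0.022] -83.5 -> shift [-75.43 -56.8   20.21] turn 0.109 yaw now -77.23 tilt [-0.     0.001 -1.   ]
cup 121 [0.5248 0.2478] [0.0542 0.0478] 73.54674530029297 (array([0.52568398, 0.24834564]), np.float64(0.02388047855107528))
bar 320 [ 0.4718 -0.3089] [0.0563 0.0153] 35.0208854675293 (array([ 0.46942088, -0.30813438]), np.float64(0.017392437441325986))
```

Call:
{"name": "carry_out", "arguments": {"targets": [[-28.2,-38.4,0,0.109,-1],[-28.2,-38.4,0,0.109,-1],[-28.2,-38.4,0,0.109,-1],[-28.2,-38.4,0,0.109,-1],[-28.2,-38.4,0,0.109,-1],[-28.2,-38.4,0,0.109,-1],[-28.2,-38.4,0,0.109,-1],[-75.3,-56.8,0.1,0.109,-1],[-75.3,-56.8,0.1,0.109,-1],[-75.3,-56.8,0.1,0.109,-1],[-75.3,-56.8,0.1,0.109,-1],[-75.3,-56.8,0.1,0.109,-1],[-75.3,-56.8,0.1,0.109,-1],[-75.3,-56.8,0.1,0.109,-1],[-75.3,-56.8,0.1,0.109,-1],[-75.3,-56.8,0.1,0.109,-1],[-75.3,-56.8,12,0.109,-1],[-75.3,-56.8,12,0.109,-1],[-75.3,-56.8,12,0.109,-1],[-75.3,-56.8,12,0.109,-1]]}}

```text
clock: 2.6
ee_pos: [0.5267, 0.2507, 0.1041]
ee_rot: [-2.343, 2.091, -0.001]
contact_force: [0.8, 0.3, -0.3]
gripper_width: 0.0876
```

```bash
python3 - <<'E'
from h import *
from plant import *
s=state(); out=[]
for n in ("top","side"):
    f=grab_frame(n); np.savez(f"pics/{n}1.npz",**f); im=f["img"][:,:,::-1].copy()
    p=proj(f,s["ee_pos"]); print(n,p, proj(f,[.5252,.25,.05])); u,v=map(int,p)
    c=im[max(v-50,0):v+50,max(u-65,0):u+65]; out.append(cv2.resize(c,(520,400),interpolation=3)[:, :400])
print(np.round(s["ee_pos"],4)); cv2.imwrite("pics/c2.png",np.hstack(out))
E
```

```text
top [206.54668731 195.54322716] [212.15350714 197.473896  ]
side [290.06025364 160.66160661] [290.8649154  179.60062094]
[0.5267 0.2507 0.1041]
```

View pics/c2.png

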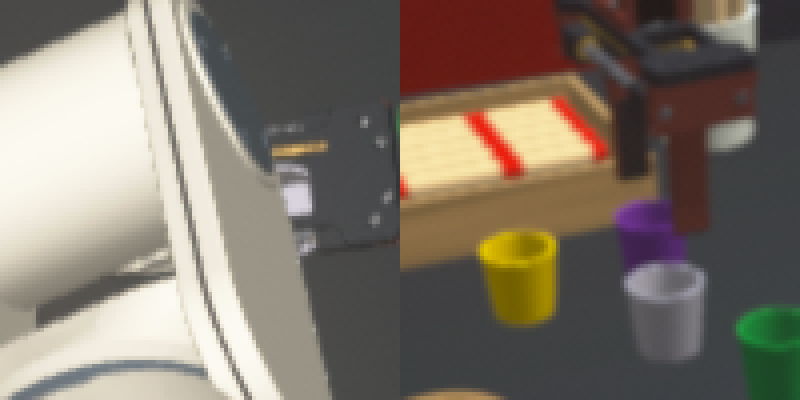

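The arm hides the cup from the top view. The side view shows the open fingers centred over the steel cup at about (665,280) in the crop, with the neighbours clear. I descend.

Call:
{"name": "carry_out", "arguments": {"targets": [[0,0.1,4.5,0,-1],[0,0.1,8.2,0,-1],[0,0.1,8.2,0,-1],[0,0.1,8.2,0,-1],[0,0.1,8.2,0,-1]]}}

```text
clock: 3.32
ee_pos: [0.5262, 0.2509, 0.0229]
ee_rot: [-2.342, 2.089, -0.002]
contact_force: [-0.5, 1.0, 0.9]
gripper_width: 0.088
```

Call:
{"name": "carry_out", "arguments": {"targets": [[0,0,0,0,1],[0,0,0,0,1],[0,0,0,0,1],[0,0,0,0,1],[0,0,0,0,1],[0,0,0,0,1],[0,0,0,0,1]], "force": 15}}

```text
clock: 4.2
ee_pos: [0.5247, 0.2502, 0.0207]
ee_rot: [2.344, -2.091, -0.0]
contact_force: [-0.4, -0.0, 0.7]
gripper_width: 0.051
```

Call:
{"name": "carry_out", "arguments": {"targets": [[0,0,-4,0,1],[0,0,-9,0,1],[0,0,-12,0,1],[5,0.2,-12,0,1],[11,0.5,-12,0,1],[17,0.8,-12,0,1],[22,1,-12,0,1],[26,1.2,-12,0,1],[27.5,1.25,-12,0,1],[27.5,1.25,-12,0,1],[27.5,1.25,-12,0,1],[27.5,1.25,-12,0,1]]}}

```text
clock: 5.7
ee_pos: [0.5434, -0.0231, 0.1406]
ee_rot: [-2.346, 2.09, 0.0]
contact_force: [-0.2, -0.9, -0.1]
gripper_width: 0.0513
```

```bash
python3 - <<'E'
from h import *
from plant import *
s=state(); out=[]
for n in ("top","side"):
    f=grab_frame(n); np.savez(f"pics/{n}2.npz",**f); im=f["img"][:,:,::-1].copy()
    p=proj(f,[.5433,-.0241,.05]); u,v=map(int,p); print(n,p)
    out.append(cv2.resize(im[v-75:v+75,u-75:u+75],(400,400),interpolation=3))
print(np.round(s["ee_pos"],4)); cv2.imwrite("pics/c3.png",np.hstack(out))
go([.5433,-.0241,.10],-83.54,s["ee_pos"],s["ee_rot"])
E
```

```text
top [336.9823162  189.19291178]
side [334.39756284 232.28638429]
[ 0.5434 -0.0231  0.1406]
to [0.5433, -0.0241, 0.1] -83.54 -> shift [0.1  0.02 4.06] turn 0.003 yaw now -83.39 tilt [-0.  0. -1.]
```

View pics/c3.png

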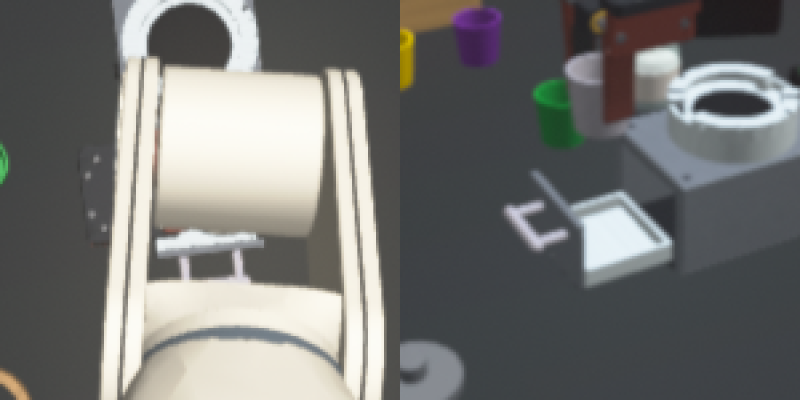

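The side view shows the cup held upright above and behind the drawer, whose floor (620,235) is free. I lower it until it just touches the floor, then check the force.

Call:
{"name": "carry_out", "arguments": {"targets": [[0.2,0,4,0,1],[0.2,0,8,0,1],[0.2,0,9.5,0,1],[0.2,0,10.2,0,1],[0.2,0,10.7,0,1],[0.2,0,10.7,0,1],[0.2,0,10.7,0,1]]}}

```text
clock: 6.68
ee_pos: [0.5443, -0.0264, 0.0345]
ee_rot: [-2.343, 2.091, -0.002]
contact_force: [0.6, 0.2, -1.3]
gripper_width: 0.0511
```

Call:
{"name": "carry_out", "arguments": {"targets": [[0,0,0.1,0,1],[0,0,0.1,0,1],[0,0,0.1,0,1]]}}

```text
clock: 7.05
ee_pos: [0.5438, -0.0264, 0.0328]
ee_rot: [-2.344, 2.092, -0.0]
contact_force: [-0.3, 0.2, -0.3]
gripper_width: 0.0512
```

Call:
{"name": "carry_out", "arguments": {"targets": [[0,0,0,0,0],[0,0,0,0,-0.2],[0,0,0,0,-0.4],[0,0,0,0,-0.5],[0,0,0,0,-0.5],[0,0,0,0,-0.5],[0,0,0,0,-0.5]]}}

```text
clock: 7.92
ee_pos: [0.5437, -0.0264, 0.0327]
ee_rot: [-2.344, 2.092, 0.0]
contact_force: [0.5, -0.0, -0.8]
gripper_width: 0.0654
```

Call:
{"name": "carry_out", "arguments": {"targets": [[0,0,-1,0,-0.5],[0,0,-4,0,-0.5],[0,0,-8,0,-0.5],[0,0,-11,0,-0.5],[0,4,-11,0,-0.5],[0,8,-11,0,1],[0,11,-11,0,1],[0,11,-11,0,1],[0,11,-11,0,1],[0,11,-11,0,1]]}}

```text
clock: 9.18
ee_pos: [0.4359, -0.0389, 0.143]
ee_rot: [-2.344, 2.091, -0.002]
contact_force: [0.3, -0.2, -1.2]
gripper_width: 0.0193
```

```bash
python3 - <<'E'
from h import *
from plant import *
s=state(); print(np.round(s["ee_pos"],4),s["gripper_width"])
c=np.array([.6579,-.0111]);a=np.radians(6.46); ex=np.array([np.cos(a),np.sin(a)])
pl=c-.1848*ex; print("pull",pl,"start pos",pl-.03*ex)
out=[]
for n in ("top","side"):
    f=grab_frame(n); np.savez(f"pics/{n}3.npz",**f); im=f["img"][:,:,::-1].copy()
    u,v=map(int,proj(f,[.5433,-.0241,.05])); out.append(cv2.resize(im[v-75:v+75,u-75:u+75],(400,400),interpolation=3))
cv2.imwrite("pics/c4.png",np.hstack(out))
go([*(pl-.03*ex),.034],-83.54,s["ee_pos"],s["ee_rot"])
E
```

```text
[ 0.4359 -0.0389  0.143 ] 0.019297774140321803
pull [ 0.47427336 -0.03189176] start pos [ 0.44446384 -0.03526705]
to [np.float64(0.44446384160545443), np.float64(-0.03526704967054185), 0.034] -83.54 -> shift [-0.26 -0.87 10.9 ] turn 0.001 yaw now -83.47 tilt [ 0.001 -0.    -1.   ]
```

View pics/c4.png

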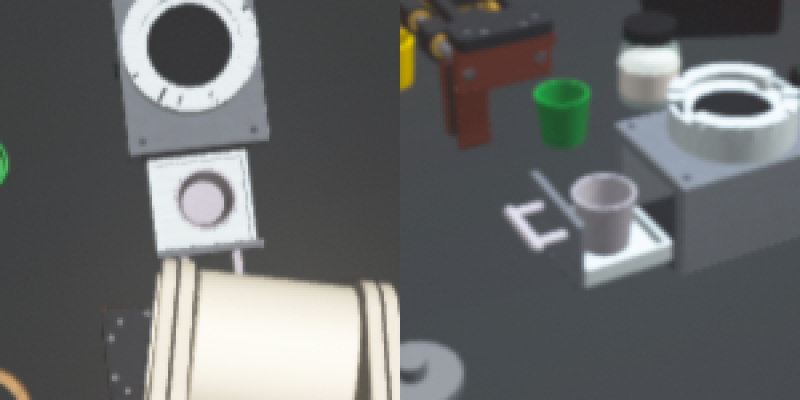

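The cup stands upright in the drawer, centred at about (205,200) in the top crop. Now I lower the shut fingers in front of the pull and push.

Call:
{"name": "carry_out", "arguments": {"targets": [[-0.3,-0.9,5,0,1],[-0.3,-0.9,10.9,0,1],[-0.3,-0.9,10.9,0,1],[-0.3,-0.9,10.9,0,1],[-0.3,-2,10.9,0,1],[-0.3,-3,10.9,0,1],[-0.3,-4,10.9,0,1],[-0.3,-5,10.9,0,1],[-0.3,-6,10.9,0,1],[-0.3,-7,10.9,0,1],[-0.3,-8,10.9,0,1],[-0.3,-8.8,10.9,0,1],[-0.3,-9.4,10.9,0,1],[-0.3,-9.4,10.9,0,1]]}}

```text
clock: 11.02
ee_pos: [0.5282, -0.0252, 0.0337]
ee_rot: [-2.344, 2.091, -0.001]
contact_force: [0.0, 0.5, 0.9]
gripper_width: 0.0006
```

```bash
python3 - <<'E'
from h import *
from plant import *
f=np.load("pics/top3.npz"); W=cloud(f); P=W[sel(W,(.5,.6,-.07,.03),.052,.068)]
# keep points close to cup
P=P[np.hypot(P[:,0]-.5437,P[:,1]+.0264)<.032]
r=cv2.minAreaRect(P[:,:2].astype(np.float32)); print("cup top cam",len(P),np.round(r[0],4),np.round(r[1],4))
f=np.load("pics/side3.npz"); W=cloud(f); P=W[sel(W,(.5,.6,-.07,.03),.052,.068)]; P=P[np.hypot(P[:,0]-.5437,P[:,1]+.0264)<.032]
r=cv2.minAreaRect(P[:,:2].astype(np.float32)); print("cup side cam",len(P),np.round(r[0],4),np.round(r[1],4))
# collar, roof seen from the side camera
P=W[sel(W,(.6,.73,-.08,.06),.110,.126)]; r=cv2.minAreaRect(P[:,:2].astype(np.float32)); print("collar side",np.round(r[0],4),np.round(r[1],4))
s=state(); print(np.round(s["ee_pos"],4),np.round(s["contact_force"],2))
E
```

```text
cup top cam 124 [ 0.5442 -0.0247] [0.0494 0.0497]
cup side cam 225 [ 0.5445 -0.0276] [0.0524 0.0488]
collar side [ 0.6627 -0.0141] [0.1069 0.1046]
[ 0.5282 -0.0252  0.0337] [0.03 0.49 0.86]
```

Call:
{"name": "carry_out", "arguments": {"targets": [[0,-0.4,0,0,1],[0,-0.7,0,0,1],[0,-0.8,0,0,1],[0,-0.8,0,0,1]]}}

```text
clock: 11.52
ee_pos: [0.5336, -0.0244, 0.0335]
ee_rot: [2.342, -2.09, -0.004]
contact_force: [-6.5, -1.1, 4.4]
gripper_width: 0.0004
```

Call:
{"name": "carry_out", "arguments": {"targets": [[0,-0.2,0,0,1],[0,-0.3,0,0,1],[0,-0.3,0,0,1]]}}

```text
clock: 11.9
ee_pos: [0.5337, -0.0243, 0.0332]
ee_rot: [2.34, -2.087, -0.011]
contact_force: [-14.2, -3.6, 11.1]
gripper_width: 0.0002
```

The force rose and the motion stopped, so the drawer is on its stop. I back off, lift and verify.

Call:
{"name": "carry_out", "arguments": {"targets": [[0,1,0,0,1],[0,3,0,0,1],[0,4,-2,0,0],[0,4,-8,0,-0.5],[0,4,-13,0,-1],[6,4,-13,0,-1],[12,4,-13,0,-1],[18,4,-13,0,-1],[22,4,-13,0,-1],[22,4,-13,0,-1],[22,4,-13,0,-1]]}}

```text
clock: 13.28
ee_pos: [0.5234, -0.2466, 0.1635]
ee_rot: [-2.344, 2.092, 0.001]
contact_force: [-1.4, 0.1, 0.7]
gripper_width: 0.086
```

```bash
python3 - <<'E'
from h import *
from plant import *
s=state(); print(np.round(s["ee_pos"],4))
out=[]
for n in ("top","side"):
    f=grab_frame(n); np.savez(f"pics/{n}4.npz",**f); im=f["img"][:,:,::-1].copy(); W=cloud(f)
    u,v=map(int,proj(f,[.6,-.0241,.05])); out.append(cv2.resize(im[v-75:v+75,u-75:u+75],(400,400),interpolation=3))
    for nm,b,z0,z1 in [("bar",(.42,.53,-.36,-.25),.042,.056),("collar",(.6,.73,-.08,.06),.110,.126),("roof",(.56,.76,-.1,.08),.078,.09)]:
        P=W[sel(W,b,z0,z1)]
        if len(P)>20: r=cv2.minAreaRect(P[:,:2].astype(np.float32)); print(n,nm,len(P),np.round(r[0],4),np.round(r[1],4),round(r[2],2))
cv2.imwrite("pics/c5.png",np.hstack(out))
for z in (.12,.022): go([.4715,-.307,z],-56.8,s["ee_pos"],s["ee_rot"])
E
```

```text
[ 0.5234 -0.2466  0.1635]
top collar 824 [ 0.6632 -0.011 ] [0.1057 0.1041] 0.19
top roof 1569 [ 0.6579 -0.0111] [0.1504 0.1141] 6.5
side bar 316 [ 0.4718 -0.3086] [0.0561 0.0144] 34.04
side collar 74 [ 0.6211 -0.0301] [0.0155 0.0516] 10.34
side roof 211 [ 0.5999 -0.0204] [0.0346 0.1146] 7.41
to [0.4715, -0.307, 0.12] -56.8 -> shift [5.42 5.84 4.35] turn -0.466 yaw now -83.5 tilt [-0.  0. -1.]
to [0.4715, -0.307, 0.022] -56.8 -> shift [ 5.42  5.84 14.15] turn -0.466 yaw now -83.5 tilt [-0.  0. -1.]
```

View pics/c5.png

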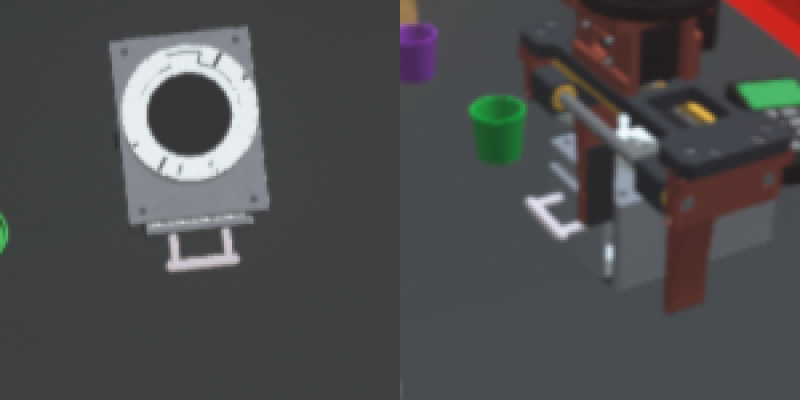

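The drawer is shut, with its panel against the body. Next I go to the lid's bar.

Call:
{"name": "carry_out", "arguments": {"targets": [[5.4,5.8,0,-0.466,-1],[5.4,5.8,0,-0.466,-1],[5.4,5.8,4.3,-0.466,-1],[5.4,5.8,10,-0.466,-1],[5.4,5.8,14.1,-0.466,-1],[5.4,5.8,14.1,-0.466,-1],[5.4,5.8,14.1,-0.466,-1],[5.4,5.8,14.1,-0.466,-1]]}}

```text
clock: 14.38
ee_pos: [0.4736, -0.3079, 0.0248]
ee_rot: [2.764, -1.493, 0.005]
contact_force: [0.3, 0.6, 0.9]
gripper_width: 0.0879
```

Call:
{"name": "carry_out", "arguments": {"targets": [[0,0,0,0,0],[0,0,0,0,0.3],[0,0,0,0,0.5],[0,0,0,0,1],[0,0,0,0,1],[0,0,0,0,1],[0,0,0,0,1],[0,0,0,0,1],[0,0,0,0,1],[0,0,0,0,1],[0,0,0,0,1]], "force": 40}}

```text
clock: 15.75
ee_pos: [0.4721, -0.3073, 0.0226]
ee_rot: [-2.764, 1.494, 0.0]
contact_force: [-0.3, -0.8, -1.0]
gripper_width: 0.0138
```

Call:
{"name": "carry_out", "arguments": {"targets": [[0,0,-4,0,1],[0,0,-9,0,1],[0,0,-14,0,1],[0,0,-16.5,0,1],[-2,-4.5,-16.5,0.07,1],[-4,-9,-16.5,0.15,1],[-6,-13.5,-16.5,0.23,1],[-8,-18,-16.5,0.31,1],[-10,-22.5,-16.5,0.39,1],[-12,-27,-16.5,0.466,1],[-13.5,-30.5,-16.5,0.466,1],[-14.2,-32.1,-16.5,0.466,1],[-14.2,-32.1,-16.5,0.466,1],[-14.2,-32.1,-16.5,0.466,1],[-14.2,-32.1,-16.5,0.466,1],[-14.2,-32.1,-16.5,0.466,1]]}}

```text
clock: 17.75
ee_pos: [0.6626, -0.0136, 0.1878]
ee_rot: [2.343, -2.093, 0.0]
contact_force: [-0.2, 0.8, -1.6]
gripper_width: 0.0141
```

```bash
python3 - <<'E'
from h import *
from plant import *
s=state(); print(np.round(s["ee_pos"],4),s["gripper_width"])
f=grab_frame("side"); np.savez("pics/side5.npz",**f); W=cloud(f); im=f["img"][:,:,::-1]
P=W[sel(W,(.6,.73,-.08,.06),.110,.126)]; r=cv2.minAreaRect(P[:,:2].astype(np.float32)); print("collar side",len(P),np.round(r[0],4),np.round(r[1],4))
z=s["ee_pos"][2]; P=W[sel(W,(.6,.73,-.08,.06),z-.024,z-.003)]; r=cv2.minAreaRect(P[:,:2].astype(np.float32)); print("lid",len(P),np.round(r[0],4),np.round(r[1],4),circ(P[:,:2]))
u,v=map(int,proj(f,[.66,-.012,.15])); cv2.imwrite("pics/c6.png",cv2.resize(im[v-60:v+60,u-75:u+75],(750,600),interpolation=3)); print("origin",u-75,v-60,"collar proj",proj(f,[.6628,-.0126,.118]),"lid under proj",proj(f,s["ee_pos"]-[0,0,.022]))
go([.6628,-.0126,.14],-83.5,s["ee_pos"],s["ee_rot"])
E
```

```text
[ 0.6626 -0.0136  0.1878] 0.014063125919051523
collar side 600 [ 0.6627 -0.0147] [0.1082 0.1045]
lid 519 [ 0.6585 -0.0187] [0.0682 0.0729] (array([ 0.65866919, -0.01738882]), np.float64(0.030265660364025695))
origin 308 118 collar proj [383.96487844 191.77266798] lid under proj [385.14865746 171.98186539]
to [0.6628, -0.0126, 0.14] -83.5 -> shift [-0.1  -0.03  4.78] turn -0.001 yaw now -83.55 tilt [ 0. -0. -1.]
```

View pics/c6.png

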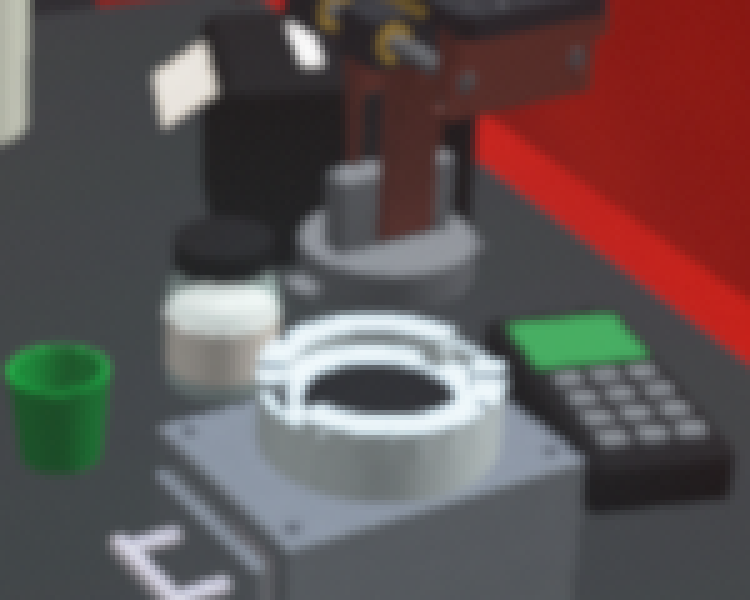

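The side view shows the lid level over the collar, its front lug (300,283) above the front gap (275,370). The lid's centre column is within about 0.5 px of the one projected from the TCP. I lower it, watching the force.

Call:
{"name": "carry_out", "arguments": {"targets": [[-0.1,0,2,0,1],[-0.1,0,4,0,1],[-0.1,0,4.5,0,1],[-0.1,0,4.9,0,1],[-0.1,0,5.2,0,1],[-0.1,0,5.2,0,1],[-0.1,0,5.2,0,1]]}}

```text
clock: 18.68
ee_pos: [0.6631, -0.0117, 0.136]
ee_rot: [-2.344, 2.091, -0.001]
contact_force: [-0.8, -1.0, -1.3]
gripper_width: 0.0135
```

Call:
{"name": "carry_out", "arguments": {"targets": [[0,0,0.3,0,1],[0,0,0.5,0,1],[0,0,0.7,0,1],[0,0,0.9,0,1],[0,0,0.9,0,1],[0,0,0.9,0,1]]}}

```text
clock: 19.42
ee_pos: [0.6629, -0.0117, 0.1267]
ee_rot: [-2.344, 2.091, -0.0]
contact_force: [0.6, -0.1, -0.4]
gripper_width: 0.0136
```

Call:
{"name": "carry_out", "arguments": {"targets": [[0,0,0.1,0,1],[0,0,0.15,0,1],[0,0,0.15,0,1],[0,0,0.15,0,1]]}}

```text
clock: 19.92
ee_pos: [0.6629, -0.0117, 0.1266]
ee_rot: [-2.344, 2.091, -0.001]
contact_force: [-4.8, -0.0, 9.9]
gripper_width: 0.014
```

The lid rests on the floor: TCP 0.1266 gives an underside of about 0.104, with 10 N upward. I ease off slightly and turn clockwise.

Call:
{"name": "carry_out", "arguments": {"targets": [[0,0,-0.08,0,1],[0,0,-0.08,0,1],[0,0,-0.08,0.08,1],[0,0,-0.08,0.16,1],[0,0,-0.08,0.24,1],[0,0,-0.08,0.32,1],[0,0,-0.08,0.4,1],[0,0,-0.08,0.4,1],[0,0,-0.08,0.4,1]]}}

```text
clock: 21.05
ee_pos: [0.6632, -0.0121, 0.1266]
ee_rot: [-1.882, 2.515, -0.002]
contact_force: [-1.9, -1.6, 6.0]
gripper_width: 0.0138
```

Call:
{"name": "carry_out", "arguments": {"targets": [[0,0,0,0.08,1],[0,0,0,0.15,1],[0,0,0,0.2,1],[0,0,0,0.2,1],[0,0,0,0.2,1],[0,0,0,0.2,1]]}}

```text
clock: 21.8
ee_pos: [0.6631, -0.0122, 0.1266]
ee_rot: [-1.621, 2.691, -0.001]
contact_force: [-1.8, -2.5, 6.2]
gripper_width: 0.0136
```

```bash
python3 - <<'E'
from h import *
from plant import *
s=state(); print(np.round(s["ee_pos"],4),s["gripper_width"],np.round(s["contact_force"],1),np.round(s["ft_torque"],3),np.abs(s["joint_vel"]).max())
go([.6632,-.012,.1266],-117.5,s["ee_pos"],s["ee_rot"])
f=grab_frame("side"); W=cloud(f); im=f["img"][:,:,::-1]
P=W[sel(W,(.6,.73,-.08,.06),.142,.158)]; r=cv2.minAreaRect(P[:,:2].astype(np.float32)); print("bar top region",len(P),np.round(r[0],4),np.round(r[1],4),r[2])
P=W[sel(W,(.6,.73,-.08,.06),.118,.126)]; print("disc z",np.median(P[:,2]))
u,v=map(int,proj(f,[.66,-.012,.12])); cv2.imwrite("pics/c7.png",cv2.resize(im[v-60:v+60,u-75:u+75],(750,600),interpolation=3))
E
```

```text
[ 0.6631 -0.0122  0.1266] 0.013570793710911747 [-1.8 -2.5  6.2] [-0.195  0.422 -0.   ] 0.0014882249495188208
to [0.6632, -0.012, 0.1266] -117.5 -> shift [-0.02  0.    0.  ] turn -0.006 yaw now -117.85 tilt [ 0.001 -0.001 -1.   ]
bar top region 191 [ 0.6606 -0.0161] [0.0266 0.0529] 63.80671691894531
disc z 0.12128524470619763
```

View pics/c7.png

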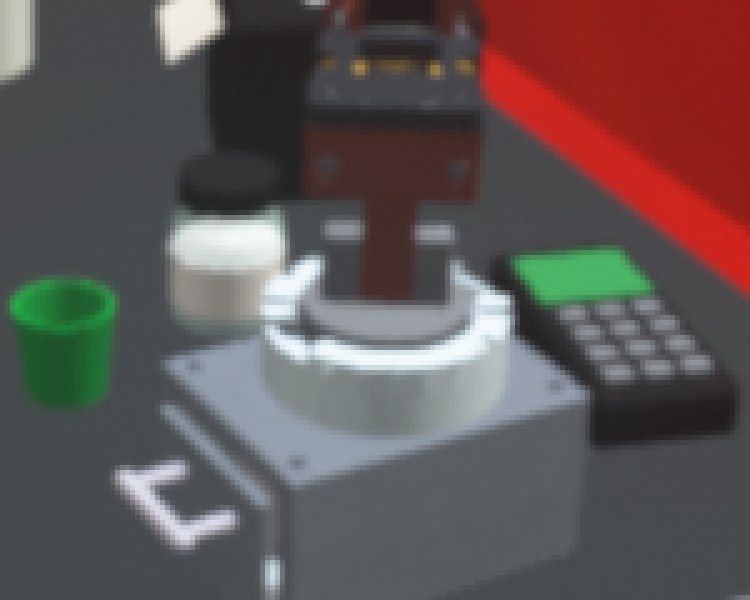

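The lid sits flat inside the collar, still gripped. The bar reads about -26° in world by depth, against -27.9° by the tool, and the drawer is shut. I hand in.

```bash
python3 -c "
from plant import *
print(finish_job())"
```

```text
the job is handed in; nothing more can be done
None
```

The job is handed in at about 22 s of the 67 s allowed. The last checks agreed with the task, and no verdict was reported.

- **Cup and drawer:** I stood the short steel cup upright in the drawer and let go. I then pushed the drawer shut by its pull until it stopped, at about 14 N. Later pictures showed the panel against the body, with the cup inside out of view.
- **Lid:** I dropped it through the gaps without resistance until it touched the collar floor. The tool stopped at 0.1266 m, which puts the underside at about 0.104 m, as it should be.
- **Turn:** I turned it 34.3° clockwise by the tool's own reading. A depth fit of the bar gave about 33°, but that fit also took in part of the fingers.
- **At hand-in:** the arm was at rest and still gripping the bar with the force set to 40 N (opening 13.6 mm), pressing down with about 6 N. I saw no bystander moved, but did not measure their positions again.
- **Disagreement:** the two cameras differed by about 3 mm in y. I used a position in between, fixed by where the gripped cup was.

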